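# Set and lock the oxygen valve at the glass torch bench

## Robot

A 7-joint arm with a two-finger parallel gripper is mounted at the origin on the work surface. World frame = base frame: x ahead of the robot, y to its left, z up, the work surface at z = 0. Lengths are in m, angles in rad, forces in N, time in s.
With the tool pointing down it reaches from about 0.4 to 0.875 m from the base axis. Payload 6.5 kg.
Tool frame: the origin (TCP) lies midway between the tips of the shut fingers; the grasp point (between the pads) lies 19 mm behind it; z points along the fingers, y is the line along which they close (so a half turn about z gives the same grasp; the last joint's range is limited). The gripper opens to 88 mm and grips with 3 to 60 N. Pads are 18 mm wide; open, the fingers measure 123 mm over their backs; the gripper's body (75 mm by 187 mm) begins 45 mm behind the grasp point.
Start: joints at [1.037, 0.536, -0.004, 1.538, 0.003, 1.067, -0.071], TCP at [0.293, -0.58, 0.239] pointing down, gripper open.
Joint ranges: [-2.7, 2.7], [-0.37, 2.16], [-1.27, 1.26], [0.24, 2.4], [-1.31, 4.45], [0.19, 1.91], [-2.76, 2.76]. Speed limits (rad/s): [2.39, 2.39, 3.14, 3.14, 3.14, 3.14, 3.14].

## Interface

Orientations are given as [roll, pitch, yaw] about the fixed x, y, z axes, in that order (R = Rz(yaw) Ry(pitch) Rx(roll)).
In Python, from station import ctrl, camera, get_calibration, hand_in gives the robot as it stands.
- The arm moves only by the shell command python3 -m creep 'ROWS' [FORCE]. ROWS is text: rows parted by semicolons, each of 7 numbers parted by spaces: the shift along the tool's x, y, z as a fraction of full scale, then the turn, a rotation vector about the tool's x, y, z as a fraction of full scale, then the finger opening in mm, from 0 to 88.1. In form: dx dy dz ax ay az gripper; .... A call has 1 to 20 rows; each row shifts and turns the commanded pose from where the row before left it, along the tool's axes as they then stand; what a row does not reach is not made up. Full scale, the value 1, is 0.05 m for a shift and 8 degrees for a turn. A row lasts 1/8 s, in which the tool goes at most 62.5 mm and 10.7 degrees, less where a joint would pass 70% of its speed; a pose out of reach is approached as far as the arm can. A call with a number of a shift or a turn outside -1 to 1 is refused whole. A call with a gripper value outside its range is refused whole. The fingers move at their own pace and stop on an object; FORCE is the grip in N (left out, the last holds). Time passes only in rows, so rows that do not move let the fingers close. It gives the time, the measured TCP pose, the force, the opening and the grip force at its end, in the units of the state.
- ctrl.read_state(): the state, without advancing time (a new reading comes with each control period).
- camera(name): name is "scene" or "top"; returns the picture (480x640x3 uint8, blue, green, red); there is no depth.
- get_calibration(name): a dict with "intrinsics" (3x3 intrinsics, pixels), "position" and "attitude" of the camera in the world. Camera axes: x right, y up, looking along -z (the intrinsics and any distortion apply to the point x, -y, -z); pixel columns grow to the right and rows downward; lengths in m; the calibration is good to about 2 mm. A picture is of the moment at which its call begins. get_calibration takes no time and is no camera call.
- hand_in(): hands the job in; it is judged then, once.
The state is a dict: "time": time; "qpos": joint angles; "qd": joint speeds; "effort": joint torques, N m; "tool_pos": TCP position; "tool_rot": TCP orientation; "wrist_force": force on the tool from outside, world axes, zero at the start; "ft_torque": the same for the moment, N m; "width": opening from 0.0 (shut) to 1.0 (fully open); "gripper_force": force on a finger pad.
Only numpy, scipy, OpenCV 4.12 (cv2) and the standard library are available. Lean on these libraries where they do the work, as an engineer would, in place of code of your own. Each camera call takes 0.05 s, during which the arm holds its last target. There are 200 camera calls.

## Task

Set the torch's oxygen valve, the one with the blue knob: turn the blue knob anticlockwise until its white line points at the green mark on the housing, then turn the brass lock ring under it clockwise until it stops, so that the setting is locked (directions as seen from above). Do not touch the valve with the red knob, leave the glass tumbler and the graphite paddle where they are, and let go at the end.

Things in the scene. Friction and masses are not known exactly. Their poses are not given: they have to be found in the camera images.
- oxy_grip (a point): Point on the vertical axis of the oxygen valve's blue knob at the height to grip it, 79 mm above the bench. Knob: upright ribbed cylinder, 34 mm across, from 57 to 88 mm above the bench (top 9 mm above this point), white line from the centre of its top to the rim. Round: grip across the diameter at any yaw. The wider lock ring's top is 23 mm below this point.
- oxy_lock (a point): Centre of the oxygen valve's brass lock ring, on the knob's axis, 48 mm above the bench. Ring: 52 mm across, 16 mm high (40 to 56 mm above the bench), right under the knob, whose top is 40 mm above this point; fingers pass down either side of the knob and grip the ring across its diameter at any yaw.
- oxy_valve: Housing of the oxygen valve, fixed to the bench: aluminium, 110 x 110 mm, 20 mm high, with a neck of 18 mm radius under the ring and brass pipe stubs at its +y and -y sides. Origin at the centre of its underside, on the knob's axis. Green mark (the setting) on its top face towards its +x, 31 to 52 mm from the axis; small violet mark towards its -x.
- oxy_knob (a joint): Angle of the blue knob in rad, growing anticlockwise seen from above, range 0 to 2.4. It starts at 0 to 0.5; at 1.30 its white line points at the green mark. Stays where it is left; turning it takes about 0.06 N m.
- oxy_ring (a joint): Angle of the oxygen valve's brass lock ring in rad, growing clockwise seen from above, range 0 (loose) to 1.15 (its hard stop: tight). It starts at 0 to 0.2. Tight, the violet line on its top face meets the small violet mark on the housing. Stays where it is left; turning it takes about 0.1 N m. It turns independently of the knob.
- fuel_valve: Fuel valve, not to be touched: the same as the oxygen valve in shape and size, with a red knob. Fixed to the bench; origin at the centre of its underside, on the axis of its knob.
- tumbler: Bystander: loose open glass tumbler, 68 mm across the rim, 85 mm high; origin at the centre of its underside.
- paddle: Bystander: loose graphite paddle with a wooden handle lying flat, 232 mm long, 55 mm wide, 16 mm high; blade towards its +x, handle to its -x; origin on its underside, 22 mm from the blade.
Not all that is in view belongs to the job. What is shaped like the oxy_valve but pink is not meant.

How it is judged:
On the way, in this order (a step that is already met when the one before it is completed fails the run):
1. the blue knob points at the green mark (within 0.2 rad) while the lock ring is still loose (value of joint oxy_knob between 1.1 and 1.5 rad and value of joint oxy_ring below 0.5 rad), for 0.2 s.
2. the oxygen valve's lock ring is turned tight (value of joint oxy_ring above 0.95 rad), for 0.2 s.
At the end, for the whole second after the job is handed in: The blue knob's white line is within 0.2 rad of the green mark (joint 1.1 to 1.5), the lock ring is within 0.2 rad of its stop (joint above 0.95), and both are at rest (value of joint oxy_knob between 1.1 and 1.5 rad and value of joint oxy_ring above 0.95 rad and velocity of joint oxy_knob between -0.05 and 0.05 rad/s and velocity of joint oxy_ring between -0.05 and 0.05 rad/s); the robot touches nothing.
It fails at once if the red-knobbed fuel valve is touched (more than 1 N) (contact force between fuel_valve and anything else above 1 N).
It fails at once if the tumbler or the paddle is moved by more than 20 mm (distance of any of tumbler, paddle from where it was at the start of the episode above 0.02 m).
It also fails if it takes over 48 s, if anything falls off the work surface, if the arm or the gripper's body presses on something with over 40 N, if the wrist force passes 120 N, or if a joint passes its speed limit or range.

## Working session

There is one attempt and no reset: what is moved stays moved. The work goes in short steps, Python scripts to look and compute and a shell command to move; the robot and the scene stay as the last step left them, time stands still between calls to the robot, and variables do not carry over. Pictures are saved under pics/ and viewed, at most 10 in all, crops included, and the job is handed in when it is done.

```bash
mkdir -p pics; python3 - <<'E'
from station import ctrl,camera,get_calibration
import cv2
for n in("top","scene"):
    cv2.imwrite(f"pics/{n}0.png",camera(n)); print(n,get_calibration(n))
s=ctrl.read_state(); print(s)
E
```

```text
top {'intrinsics': array([[435.71079317,   0.        , 311.54937205],
       [  0.        , 435.71079317, 233.99489161],
       [  0.        ,   0.        ,   1.        ]]), 'position': array([0.53409254, 0.120903  , 0.9890969 ]), 'attitude': array([ 0.09985288, -0.00517597, -1.58111396])}
scene {'intrinsics': array([[440.47379562,   0.        , 317.47524604],
       [  0.        , 440.47379562, 242.29925527],
       [  0.        ,   0.        ,   1.        ]]), 'position': array([ 0.85009898, -0.21642014,  0.65452002]), 'attitude': array([ 0.63710503, -0.0141673 ,  0.66750084])}
{'time': 0.1, 'qpos': array([ 1.0367765 ,  0.53708473, -0.00442541,  1.53875901,  0.00261328,
        1.06733067, -0.07121034]), 'qd': array([-5.19974102e-04, -8.14774409e-04,  4.90717576e-05, -2.33070360e-03,
        4.46907104e-04,  9.63230985e-05, -1.23564602e-04]), 'effort': array([ 3.27912341e-03, -5.72078025e+01,  9.94265042e-01, -2.52226549e+01,
       -5.61074610e-02,  1.34626898e-02,  5.62538628e-05]), 'tool_pos': array([ 0.29283715, -0.57967222,  0.23793648]), 'tool_rot': array([-3.14002224e+00,  1.34915712e-04,  4.67876336e-01]), 'wrist_force': array([0.32267405, 0.27604877, 0.01004859]), 'ft_torque': array([ 0.02881739, -0.00337151,  0.0710808 ]), 'gripper_force': 0.0, 'width': 0.9963530815306949}
```

View pics/top0.png

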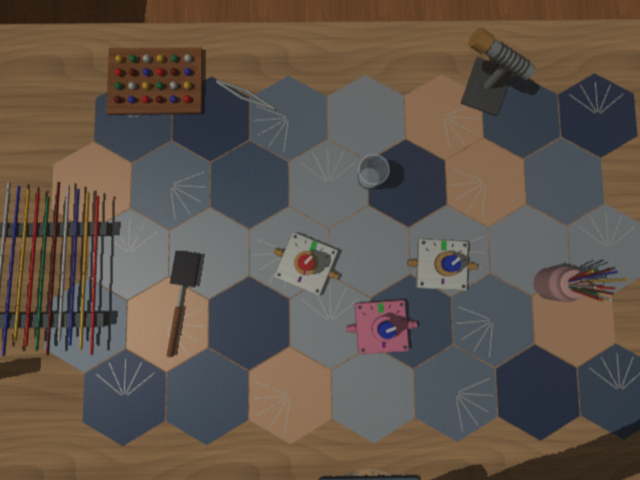

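View pics/scene0.png

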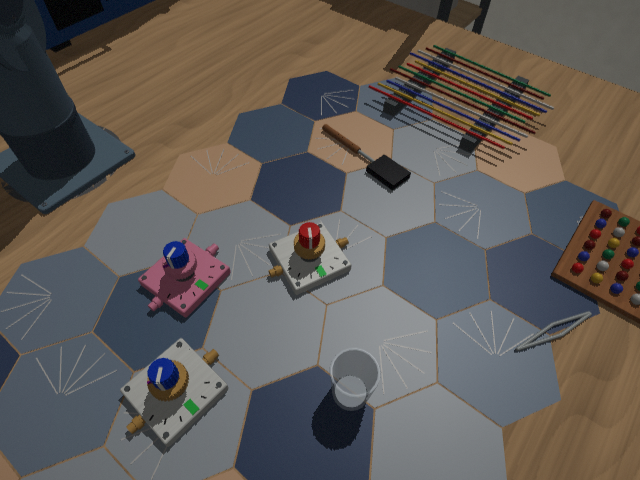

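The top view shows the oxygen valve with its blue knob at about (450,262) and its green mark at (448,244), towards image-up, which is world +x. The pink decoy is at (385,327), the fuel valve at (305,262) and the tumbler at (373,172). Next I'll measure the oxygen valve.

```bash
cat > h.py <<'E'
import numpy as np,cv2
from scipy.spatial.transform import Rotation as R
from station import ctrl,camera,get_calibration
def ray(n,uv,z):
    c=get_calibration(n);d=np.linalg.solve(c["intrinsics"],[uv[0],uv[1],1.])*[1,-1,-1]
    d=R.from_euler('xyz',c["attitude"]).apply(d);p=c["position"]
    return p+d*(z-p[2])/d[2]
def proj(n,P):
    c=get_calibration(n);q=R.from_euler('xyz',c["attitude"]).inv().apply(np.array(P)-c["position"])*[1,-1,-1]
    q=q@c["intrinsics"].T;return q[...,:2]/q[...,2:]
def blob(im,lo,hi,box):
    x0,y0,x1,y1=box;h=cv2.cvtColor(im[y0:y1,x0:x1],cv2.COLOR_BGR2HSV)
    m=cv2.inRange(h,np.array(lo),np.array(hi));v,u=np.nonzero(m);return np.array([u.mean()+x0,v.mean()+y0]),len(u)
E
python3 - <<'E'
from h import *
t=cv2.imread("pics/top0.png");s=cv2.imread("pics/scene0.png")
for n,im,b in(("top",t,(405,230,485,300)),("scene",s,(110,335,235,450))):
    g,k=blob(im,(45,100,60),(80,255,255),b); print(n,"green",g,k,ray(n,g,.02))
    g,k=blob(im,(110,150,60),(130,255,255),b); print(n,"blue",g,k,ray(n,g,.079),ray(n,g,.088))
a=cv2.resize(t[225:305,400:490],None,fx=5,fy=5,interpolation=2);b=cv2.resize(s[330:450,110:235],None,fx=3.2,fy=3.333,interpolation=2)
c=np.hstack([a[:400,:400],b[:400,:400]]);cv2.imwrite("pics/c1.png",c)
E
```

```text
top green [443.45714286 245.11428571] 35 [ 0.60328623 -0.17941624  0.02      ]
top blue [450.12429379 263.54237288] 177 [ 0.56036739 -0.17351401  0.079     ] [ 0.56010755 -0.17060251  0.088     ]
scene green [191.12878788 406.40909091] 132 [ 0.60557951 -0.17731876  0.02      ]
scene blue [162.74495413 371.01100917] 545 [ 0.56435595 -0.17315346  0.079     ] [ 0.56882441 -0.17383006  0.088     ]
```

View pics/c1.png

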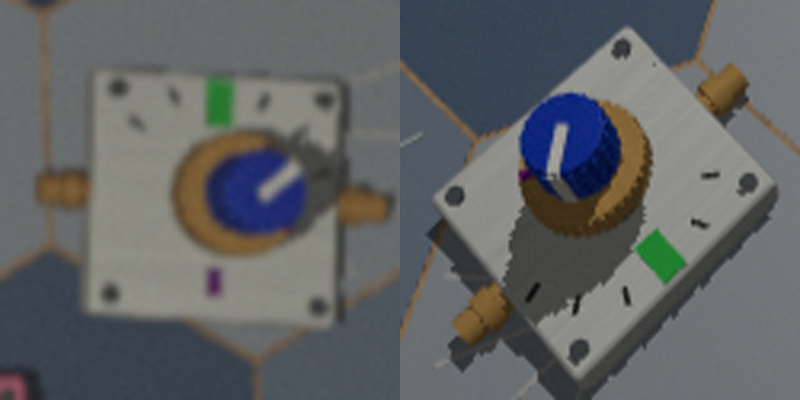

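The left half of the crop (top view) shows the white line pointing from about (262,192) to (298,165), roughly 60° clockwise of green. The green mark is at (220,102), the violet mark at (214,282), and the housing screws are clear.

```bash
python3 - <<'E'
from h import *
T=lambda u,v,z:ray("top",(400+u/5-.4,225+v/5-.4),z)
S=lambda u,v,z:ray("scene",(110+(u-400)/3.2-.35,330+v/3.333-.35),z)
for F,sc,kn in((T,[(118,88),(324,100),(318,306),(110,293)],[(260,193),(298,165)]),(S,[(622,48),(748,187),(580,350),(455,195)],[(564,143-0),(558,175)])):
    P=np.array([F(*p,.02) for p in sc]);print("centre",P.mean(0),"size",np.linalg.norm(P-np.roll(P,1,0),axis=1))
    a,b=[F(*p,.088) for p in kn];print("line",a,b,np.degrees(np.arctan2(*(b-a)[1::-1])))
g=T(220,102,.02);v=T(214,282,.02);print("axis",(g-v)[:2],np.degrees(np.arctan2(*(g-v)[1::-1])))
s=ctrl.read_state();print(s["tool_pos"])
for n in("fuel",):
    print(ray("top",(306,264),.08), "tumbler",ray("top",(373,172),.05))
E
```

```text
centre [ 0.56153986 -0.17693294  0.02      ] size [0.09121581 0.09218055 0.09159863 0.09221482]
line [ 0.56078305 -0.173689    0.088     ] [ 0.57219604 -0.18994444  0.088     ] -54.92719386391519
centre [ 0.5643996  -0.17493629  0.02      ] size [0.09149198 0.09316281 0.09067235 0.09253488]
line [ 0.56856061 -0.17667644  0.088     ] [ 0.57657854 -0.18644035  0.088     ] -50.60783539755568
axis [ 0.07987716 -0.00590524] -4.228130511319636
[ 0.29283715 -0.57967222  0.23793648]
[0.56243927 0.12746175 0.08      ] tumbler [ 0.76380715 -0.02147343  0.05      ]
```

```bash
cat > d.py <<'E'
# remaining shift to x y z(TCP) in tool axes, full-scale units
import sys
from h import *
s=ctrl.read_state();p=np.array(s["tool_pos"]);r=R.from_euler('xyz',s["tool_rot"])
print("t",s["time"],"shift",np.round(r.inv().apply(np.array(sys.argv[1:4],float)-p)/.05,3),"pos",p.round(4),"rpy",np.round(s["tool_rot"],3),"q7",s["qpos"][6].round(2),"F",np.round(s["wrist_force"],1))
E
python3 -m creep '0 0 -1 0 0 0 88; 0 0 -1 0 0 0 88; 0.7 -0.4 0 0 0 0 88; 0.7 -0.4 0 0 0 0 88; 0.7 -0.4 0 0 0 0 88; 0.7 -0.4 0 0 0 0 88; 0.7 -0.4 0 0 0 0 88; 0.7 -0.4 0 0 0 0 88; 0.7 -0.4 0 0 0 0 88; 0.7 -0.4 0 0 0 0 88; 0.7 -0.4 0 0 0 0 88; 0.7 -0.4 0 0 0 0 88; 0.7 -0.4 0 0 0 0 88; 0.7 -0.4 0 0 0 0 88; 0 0 0 0 0 0 88; 0 0 0 0 0 0 88' 20; python3 d.py .563 -.176 .060
```

```text
time: 2.1
tool_pos: [0.5592, -0.1773, 0.3383]
tool_rot: [-3.142, 0.001, 0.467]
wrist_force: [0.1, -0.0, -0.4]
width: 0.999
gripper_force: 0.0
t 2.1 shift [0.087 0.011 5.566] pos [ 0.5592 -0.1773  0.3383] rpy [-3.142e+00  1.000e-03  4.670e-01] q7 -0.94 F [ 0.1 -0.  -0.4]
```

```bash
python3 -m creep '0.087 0.01 0.9 0 0 0 88; 0 0 0.9 0 0 0 88; 0 0 0.9 0 0 0 88; 0 0 0.9 0 0 0 88; 0 0 0.9 0 0 0 88; 0 0 0.5 0 0 0 88; 0 0 0.5 0 0 0 88; 0 0 0 0 0 0 88; 0 0 0 0 0 0 88'; python3 d.py .563 -.176 .061
python3 - <<'E'
from h import *
a=camera("top")[205:315,390:500];b=camera("scene")[310:450,90:230]
cv2.imwrite("pics/c2.png",np.hstack([cv2.resize(x,(400,400),interpolation=2) for x in(a,b)]))
E
```

```text
time: 3.22
tool_pos: [0.5641, -0.1761, 0.0646]
tool_rot: [3.14, -0.001, 0.467]
wrist_force: [-0.0, 0.4, -0.1]
width: 1.0
gripper_force: 0.0
t 3.225 shift [-0.019 -0.013  0.073] pos [ 0.5641 -0.1761  0.0646] rpy [ 3.14e+00 -1.00e-03  4.67e-01] q7 -1.02 F [-0.   0.4 -0.1]
```

View pics/c2.png

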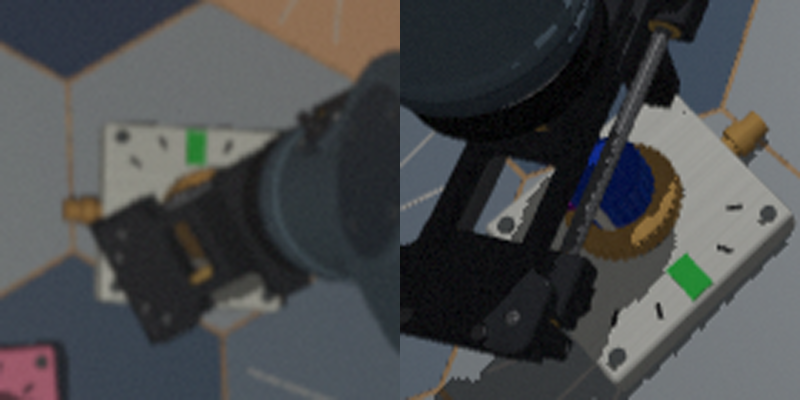

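The fingers straddle the blue knob in both views: the knob is at (620,185) in the scene half and the fingers are clear of it. Now I'll close.

```bash
python3 -m creep '-0.01 -0.01 0.07 0 0 0 30; 0 0 0 0 0 0 30; 0 0 0 0 0 0 30; 0 0 0 0 0 0 30; 0 0 0 0 0 0 30; 0 0 0 0 0 0 30' 15; python3 d.py .563 -.176 .061
```

```text
time: 4.08
tool_pos: [0.5634, -0.1751, 0.0602]
tool_rot: [3.141, -0.0, 0.468]
wrist_force: [0.8, -1.9, -0.2]
width: 0.383
gripper_force: 15.0
t 4.075 shift [-0.015  0.013 -0.015] pos [ 0.5634 -0.1751  0.0602] rpy [ 3.141 -0.     0.468] q7 -1.02 F [ 0.8 -1.9 -0.2]
```

```bash
python3 -m creep '0 0 0 0 0 -0.7 30; 0 0 0 0 0 -0.7 30; 0 0 0 0 0 -0.7 30; 0 0 0 0 0 -0.7 30; 0 0 0 0 0 -0.7 30; 0 0 0 0 0 -0.7 30; 0 0 0 0 0 -0.7 30; 0 0 0 0 0 -0.7 30; 0 0 0 0 0 -0.7 30; 0 0 0 0 0 0 30; 0 0 0 0 0 0 30; 0 0 0 0 0 0 88; 0 0 0 0 0 0 88; 0 0 0 0 0 0 88; 0 0 0 0 0 0 88; 0 0 -1 0 0 0 88; 0 0 -1 0 0 0 88; 0 0 -1 0 0 0 88; 0 0 -1 0 0 0 88; 0 0 0 0 0 0 88'; python3 d.py .563 -.176 .061
python3 - <<'E'
from h import *
a=camera("top")[225:305,400:480];b=camera("scene")[330:450,110:230]
cv2.imwrite("pics/c3.png",np.hstack([cv2.resize(x,(400,400),interpolation=2) for x in(a,b)]))
E
```

```text
time: 6.58
tool_pos: [0.5656, -0.1751, 0.2645]
tool_rot: [3.134, 0.001, 1.347]
wrist_force: [0.0, 0.5, -0.7]
width: 1.006
gripper_force: 0.0
t 6.575 shift [-0.027 -0.08   4.069] pos [ 0.5656 -0.1751  0.2645] rpy [3.134e+00 1.000e-03 1.347e+00] q7 -0.19 F [ 0.   0.5 -0.7]
```

View pics/c3.png

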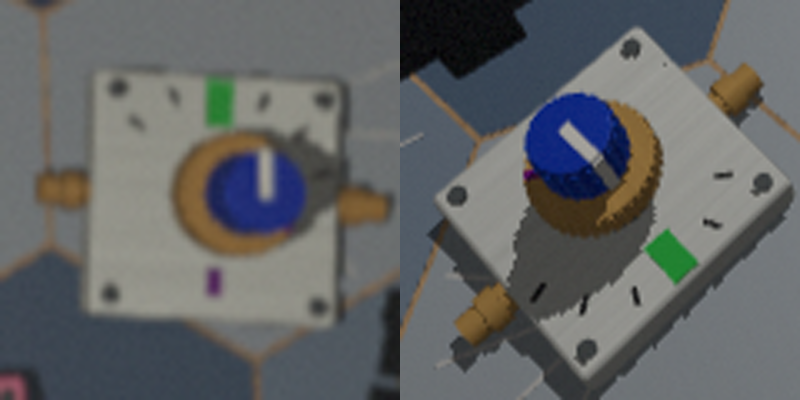

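The white line now runs from (266,198) to (267,150) in the top half, nearly parallel to the direction to green. I'll quantify it.

```bash
python3 - <<'E'
from h import *
T=lambda u,v,z:ray("top",(400+u/5-.4,225+v/5-.4),z)
S=lambda u,v,z:ray("scene",(110+(u-400)/3.333-.35,330+v/3.333-.35),z)
for a,b in((T(266,198,.088),T(265,151,.088)),(S(565,127,.088),S(600,161,.088)),(T(214,282,.02),T(220,102,.02)),(S(530,175,.02),S(671,257,.02)),(T(110,293,.02),T(118,88,.02)),(S(630,48,.02),S(763,183,.02)),(S(457,196,.02),S(586,349,.02)),(T(318,306,.02),T(324,100,.02))):
    print(np.degrees(np.arctan2(*(b-a)[1::-1])).round(1))
E
```

```text
-1.2
-1.2
-4.2
11.0
-4.3
-3.6
-4.0
-4.3
```

The knob is within about 3° of green. Next is the ring.

```bash
python3 -m creep '-0.02 -0.05 0.9 0 0 0 88; 0 0 0.9 0 0 0 88; 0 0 0.9 0 0 0 88; 0 0 0.7 0 0 0 88; 0 0 0.5 0 0 0 88; 0 0 0.3 0 0 0 88; 0 0 0.3 0 0 0 88; 0 0 0 0 0 0 88; 0 0 0 0 0 0 88'; python3 d.py .563 -.1757 .030
```

```text
time: 7.8
tool_pos: [0.561, -0.1753, 0.0358]
tool_rot: [3.141, 0.0, 1.347]
wrist_force: [-0.1, -0.7, 0.5]
width: 1.0
gripper_force: 0.0
t 7.8 shift [0.002 0.04  0.117] pos [ 0.561  -0.1753  0.0358] rpy [3.141 0.    1.347] q7 -0.33 F [-0.1 -0.7  0.5]
```

```bash
python3 -m creep '0 0.04 0.11 0 0 0 88; 0 0 0 0 0 0 48; 0 0 0 0 0 0 48; 0 0 0 0 0 0 48; 0 0 0 0 0 0 48; 0 0 0 0 0 0 48' 25; python3 d.py .563 -.1757 .030
```

```text
time: 8.55
tool_pos: [0.5627, -0.1757, 0.0298]
tool_rot: [3.141, -0.0, 1.347]
wrist_force: [1.0, -0.1, 0.2]
width: 0.584
gripper_force: 25.0
t 8.55 shift [ 0.002  0.006 -0.004] pos [ 0.5627 -0.1757  0.0298] rpy [ 3.141 -0.     1.347] q7 -0.33 F [ 1.  -0.1  0.2]
```

```bash
python3 -m creep '0 0 0 0 0 0.7 48; 0 0 0 0 0 0.7 48; 0 0 0 0 0 0.7 48; 0 0 0 0 0 0.7 48; 0 0 0 0 0 0.7 48; 0 0 0 0 0 0.7 48; 0 0 0 0 0 0.7 48; 0 0 0 0 0 0.7 48; 0 0 0 0 0 0.7 48; 0 0 0 0 0 0.5 48; 0 0 0 0 0 0 48; 0 0 0 0 0 0 48'; python3 d.py .563 -.1757 .030; python3 -c "
from h import *;print(ctrl.read_state()['ft_torque'])"
```

```text
time: 10.05
tool_pos: [0.5624, -0.1756, 0.0298]
tool_rot: [-3.141, 0.0, 0.399]
wrist_force: [-0.6, -0.1, 1.6]
width: 0.576
gripper_force: 25.0
t 10.05 shift [ 0.009  0.007 -0.005] pos [ 0.5624 -0.1756  0.0298] rpy [-3.141  0.     0.399] q7 -1.07 F [-0.6 -0.1  1.6]
[0.06962568 0.08996163 0.05632527]
```

```bash
for i in 1; do python3 -m creep '0 0 0 0 0 0.3 48; 0 0 0 0 0 0.3 48; 0 0 0 0 0 0 48'; done; python3 -c "
from h import *;s=ctrl.read_state();print(s['ft_torque'],s['qpos'][6])"
```

```text
time: 10.42
tool_pos: [0.5627, -0.1755, 0.0298]
tool_rot: [3.141, -0.0, 0.315]
wrist_force: [0.3, 1.2, 0.8]
width: 0.578
gripper_force: 25.0
[ 0.15677939 -0.00369955  0.57425457] -1.1389713818739569
```

The moment rose to 0.57 N m, so the ring is at its stop. Now I'll release, retreat and look.

```bash
python3 -m creep '0 0 0 0 0 0 48; 0 0 0 0 0 0 88; 0 0 0 0 0 0 88; 0 0 0 0 0 0 88; 0 0 0 0 0 0 88; 0 0 -0.6 0 0 0 88; 0 0 -0.8 0 0 0 88; 0 0 -1 0 0 0 88; 0 0 -1 0 0 0 88; 0 0 -1 0 0 0 88; 0 0 -1 0 0 0 88; 0 0 0 0 0 0 88; 0 0 0 0 0 0 88'
python3 - <<'E'
from h import *
a=camera("top")[225:305,400:480];b=camera("scene")[330:450,110:230]
cv2.imwrite("pics/c4.png",np.hstack([cv2.resize(x,(400,400),interpolation=2) for x in(a,b)]))
E
```

```text
time: 12.05
tool_pos: [0.562, -0.1756, 0.299]
tool_rot: [-3.141, 0.001, 0.314]
wrist_force: [0.0, 0.7, -0.8]
width: 0.996
gripper_force: 0.0
```

View pics/c4.png

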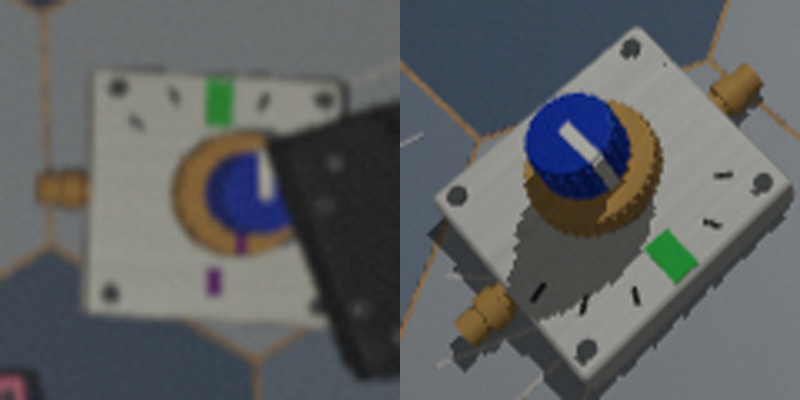

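The knob line is unchanged, from (566,125) towards green. The ring's violet line, at (240,243), now lines up with the violet housing mark. The gripper is clear.

```bash
python3 -c "
from station import hand_in;print(hand_in())"
```

```text
the job is handed in; nothing more can be done
None
```

Job handed in: the blue knob is set to within about 3° of the green mark, the lock ring is turned clockwise to its stop, and the gripper is open and clear; the hand-in returned no verdict.

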